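# Unload the sampling station and pull its filter cassette

### The job

The run is over: first take the two finished sample pots from the sampling station's catch tray and put them in the open tote, then pinch the two side catches of the station's filter cassette together and pull the cassette straight up out of its well. Finish while still holding it: keep both catches pinched and the cassette upright and still, its foot at least 5 cm above the housing, so that I can inspect it. Leave everything else on the bench where it stands.

Things in the scene. Friction and masses are not known exactly. Their poses are not given: they have to be found in the camera images.
- station: the sampling station, fixed: a white housing 150 mm (own x) by 200 mm (own y), top face 60 mm above the bench, a low hump along its rear edge (82 mm high), a catch tray at its front (own -x). Stands left or right, the tote on the other side. Origin: on the bench under the middle of the housing and of the well that holds the cassette; z up
- station_tray (a point): middle of the catch tray's floor, 4 mm above the bench; the tray is a flat steel shelf on the front of the station, 100 mm (x) by 190 mm (y), with a rim 10 mm above the bench; its axes are the station's
- station_well (a point): centre of the mouth of the cassette's well, level with the housing top (60 mm above the bench); the mouth is 56 mm in station x and 64 mm in station y between two steel lips, the well is 42 mm deep; its axes are the station's
- tote: open grey plastic tote fixed to the bench, 200 mm (its x) by 160 mm (its y), 55 mm high, walls and floor 4 to 5 mm. Origin: centre of its underside, z up
- pot_a: finished sample pot: closed steel cylinder standing upright on the +y half of the catch tray; 34 mm diameter, cap 36 mm, 42 mm high, about 0.09 kg. Origin: centre of its underside
- pot_b: an identical sample pot on the -y half of the catch tray; the two are at least 84 mm apart. Origin: centre of its underside
- cassette: the filter cassette, about 0.25 kg, in the well, axes along the station's: a grey block 44 mm (x) by 32 mm (y), 97 mm tall, on a foot 57 mm wide (y) and 24 mm high, with a black ribbed spring catch on its +y and -y sides. Origin: centre of its underside, on the well floor, 18 mm above the bench at the start; 55 mm of it stands out of the housing
- cassette_grip (a point): point in the cassette midway between the catches at the height to pinch them, along the cassette's y: 74 mm above its origin, 32 mm above the housing, 23 mm below its top. Catch plates: 22 mm wide (x), 48 mm of them above the housing, outer faces 60 mm apart free, 44 mm fully pinched; at these stops the same grip carries the cassette (25 N is ample)
- catch_left (a joint): travel of the +y catch towards the middle of the cassette, m: 0 free, 0.008 fully pinched (stop); a hook on its foot lies 5 mm under the well lip, so the cassette cannot rise unless both catches are pinched 6 mm or more. Springs back; 3 N at 0, 5 N at the stop
- catch_right (a joint): the same for the -y catch: 0 free, 0.008 fully pinched
- crucible: bystander: open stainless steel cup, 72 mm across, 60 mm high, at one side of the bench. Origin: at its underside
- wrench: bystander: steel wrench lying flat, pointing away from the robot, between the station and the tote. Origin: at its underside
- bottle: bystander: amber glass jar with black cap, 56 mm across, 120 mm high, at one side. Origin: at its underside
- fitting: bystander: brass sleeve, 26 mm across, 22 mm high, standing between the station and the tote. Origin: at its underside
- clamp: bystander: half of a split steel flange clamp, a half ring about 130 mm long, 30 mm high (screws to 44 mm), at one side. Origin: at its underside
- valve: bystander: small steel needle valve with a black T-handle, 70 mm long, 54 mm high, at one side. Origin: at its underside
There are look-alikes about, which are no part of the job. Leave any green look-alike of the pot_b alone.

How it is judged:
On the way, in this order (a step that is already met when the one before it is completed fails the run):
1. both sample pots lie in the tote, let go (x of pot_a in the frame of tote between -0.095 and 0.095 m and y of pot_a in the frame of tote between -0.075 and 0.075 m and z of each of pot_a, pot_b in the frame of tote below 0.04 m and contact force between each of pot_a, pot_b and the fingers below 0.2 N and linear speed of each of pot_a, pot_b below 0.05 m/s and x of pot_b in the frame of tote between -0.095 and 0.095 m and y of pot_b in the frame of tote between -0.075 and 0.075 m), for 0.2 s.
2. the cassette is up out of its well, held by its two pinched catches (z of cassette in the frame of station above 0.1 m and contact force between cassette and the fingers above 2 N and value of joint each of catch_left, catch_right above 0.005 m and angle between cassette's own z axis and vertical below 0.35 rad and contact force between cassette and station below 0.1 N and contact force between cassette and tote below 0.1 N and contact force between cassette and crucible below 0.1 N and contact force between cassette and wrench below 0.1 N and contact force between cassette and bottle below 0.1 N and contact force between cassette and fitting below 0.1 N and contact force between cassette and clamp below 0.1 N and contact force between cassette and valve below 0.1 N), for 0.2 s.
At the end, for the whole second after the job is handed in: Both pots lie at rest in the tote, and the fingers hold the cassette (over 2 N) with both catches pinched at least 5 mm, upright within 0.35 rad, at rest (under 0.05 m/s), its foot at least 40 mm above the housing top, touching neither station, tote nor bystanders (all of step 1 and all of step 2 and linear speed of cassette below 0.05 m/s); the arm keeps its last pose, push and grip.
It fails at once if a bystander is moved by more than 30 mm (distance of any of crucible, wrench, bottle, fitting, clamp, valve from where it was at the start of the episode above 0.03 m).
It also fails if it takes over 67 s, if anything falls off the work surface, if the arm or the gripper's body presses on something with over 40 N, if the wrist force passes 120 N, or if a joint passes its speed limit or range.

### The arm

A 6-joint arm with a two-finger parallel gripper is mounted at the origin on the work surface. World frame = base frame: x ahead of the robot, y to its left, z up, the work surface at z = 0. Lengths are in m, angles in rad, forces in N, time in s.
With the tool pointing down it reaches from about 0.275 to 0.75 m from the base axis. Payload 10.2 kg.
Tool frame: the origin (TCP) lies midway between the tips of the shut fingers; the grasp point (between the pads) lies 19 mm behind it; y points along the fingers, x is the direction in which the jaws open and shut, and the axes are right-handed (so a half turn about y gives the same grasp; the last joint's range is limited). The gripper opens to 88 mm and grips with 3 to 60 N. Pads are 18 mm wide; open, the fingers measure 123 mm over their backs; the gripper's body (75 mm by 187 mm) begins 45 mm behind the grasp point.
Start: joints at [1.11, 0.313, 1.498, -0, 1.331, -0.223], TCP at [0.124, 0.51, 0.239] pointing down, gripper open.
Joint ranges: [-2.94, 2.94], [-0.97, 2.17], [0.19, 2.56], [-1.23, 4.37], [0.02, 3.11], [-2.88, 2.88]. Speed limits (rad/s): [2.39, 2.39, 3.01, 3.14, 3.14, 3.14].

### API

Orientations are given as [roll, pitch, yaw] about the fixed x, y, z axes, in that order (R = Rz(yaw) Ry(pitch) Rx(roll)).
In Python, from plant import robot, eyes, ticket gives the robot as it stands.
- The arm moves only by the tool jog_arm, never from a script. Its arguments are lists of equal length, an entry for each row: "offset": the shift along the world's x, y, z in mm, a list of three; "dr": the turn, a rotation vector about the world's x, y, z in degrees, a list of three; "claw": the closure, from 0 (fully open) to 1 (shut). A call has 1 to 8 rows; each row is the pose to reach, as a shift and turn from the pose commanded when the call began; what a row does not reach only later rows make up. A row lasts 1/12 s, in which the tool goes at most 41.7 mm and 7.16 degrees, less where a joint would pass 70% of its speed; a pose out of reach is approached as far as the arm can. A call with a gripper value outside its range is refused whole. The fingers move at their own pace and stop on an object; the grip force is fixed at half the most. Time passes only in rows, so rows that repeat a pose let the fingers close. It gives the time, the measured TCP pose, the force and the opening at its end, in the units of the state.
- robot.read_state(): the state, without advancing time (a new reading comes with each control period).
- eyes.read_camera(name): name is "scene" or "top"; returns (picture, depth): 400x640x3 uint8, red, green, blue; 400x640 float32, m along the optical axis (not along the pixel's ray), 0 where there is no reading.
- eyes.calibration(name): a dict with "intrinsics" (3x3 intrinsics, pixels), "extrinsics" (4x4, takes a point from camera to world coordinates). Camera axes: x right, y down, z forward; pixel columns grow to the right and rows downward; lengths in m; the calibration is good to about 2 mm. A picture is of the moment at which its call begins. calibration takes no time and is no camera call.
- ticket.close_job(): hands the job in, once; it reports no verdict.
The state is a dict: "clock": time; "joint_pos": joint angles; "dq": joint speeds; "effort": joint torques, N m; "ee_pos": TCP position; "eef_rot": TCP orientation; "ft_force": force on the tool from outside, world axes, zero at the start; "wrist_torque": the same for the moment, N m; "grip_width": opening from 0.0 (shut) to 1.0 (fully open).
Only numpy, scipy, OpenCV 4.12 (cv2) and the standard library are available. Lean on these libraries where they do the work, as an engineer would, in place of code of your own. Each camera call takes 0.05 s, during which the arm holds its last target. There are 200 camera calls.

## Working session

There is one attempt and no reset: what is moved stays moved. The work goes in short steps, Python scripts to look and compute and a tool call to move; the robot and the scene stay as the last step left them, time stands still between calls to the robot, and variables do not carry over. Pictures are saved under pics/ and viewed, about 8 in all and at most 12, crops included, and the job is handed in when it is done.

Besides the shell and the picture viewer there is one more tool, called after "Call:" as name(argument=value, ...) on one line, values as JSON. jog_arm: Moves the arm, as the interface text tells. Its arguments: {"type":"object","properties":{"offset":{"type":"array","items":{"type":"array","items":{"type":"number"}}},"dr":{"type":"array","items":{"type":"array","items":{"type":"number"}}},"claw":{"type":"array","items":{"type":"number"}}},"required":["offset","dr","claw"]}

```bash
mkdir -p pics && ls && cat > h.py <<'E'
import numpy as np, cv2
from plant import robot, eyes, ticket
def shot(n,f=None):
    p,d=eyes.read_camera(n)
    if f: cv2.imwrite('pics/'+f,cv2.cvtColor(p,cv2.COLOR_RGB2BGR)); np.savez('pics/'+f+'.npz',p=p,d=d)
    return p,d
def ray(n,u,v,z):
    "pixel -> world point on plane z"
    c=eyes.calibration(n);K=c['intrinsics'];T=c['extrinsics']
    r=T[:3,:3]@np.linalg.inv(K)@np.array([u,v,1.]);o=T[:3,3]
    return o+r*(z-o[2])/r[2]
def cloud(n,d):
    c=eyes.calibration(n);K=c['intrinsics'];T=c['extrinsics']
    v,u=np.mgrid[:d.shape[0],:d.shape[1]]
    P=np.stack([(u-K[0,2])/K[0,0]*d,(v-K[1,2])/K[1,1]*d,d],-1)
    W=P@T[:3,:3].T+T[:3,3]; W[d==0]=np.nan
    return W
E
python3 - <<'E'
from h import *
np.set_printoptions(precision=3,suppress=True)
print(robot.read_state())
for n in('scene','top'):
    shot(n,n+'0.png'); c=eyes.calibration(n); print(n,c['intrinsics'],c['extrinsics'])
E
```

```text
pics
{'clock': 0.0, 'joint_pos': array([ 1.11 ,  0.313,  1.498, -0.   ,  1.331, -0.223]), 'dq': array([-0.001,  0.001, -0.   ,  0.001,  0.001, -0.001]), 'effort': array([  0.001, -40.221, -25.227,   0.069,   0.035,  -0.   ]), 'ee_pos': array([0.124, 0.51 , 0.238]), 'eef_rot': array([-1.571,  0.001,  1.333]), 'ft_force': array([ 0.479,  0.81 , -0.561]), 'wrist_torque': array([ 0.055,  0.001, -0.03 ]), 'grip_width': 1.002468242539023}
scene [[365.264   0.    319.337]
 [  0.    365.264 198.542]
 [  0.      0.      1.   ]] [[ 0.235  0.732 -0.639  1.115]
 [ 0.972 -0.189  0.142 -0.146]
 [-0.017 -0.654 -0.756  0.793]
 [ 0.     0.     0.     1.   ]]
top [[480.073   0.    318.361]
 [  0.    480.073 202.288]
 [  0.      0.      1.   ]] [[-0.026 -0.995  0.095  0.365]
 [-1.     0.026  0.001  0.004]
 [-0.004 -0.095 -0.995  1.622]
 [ 0.     0.     0.     1.   ]]
```

View pics/top0.png

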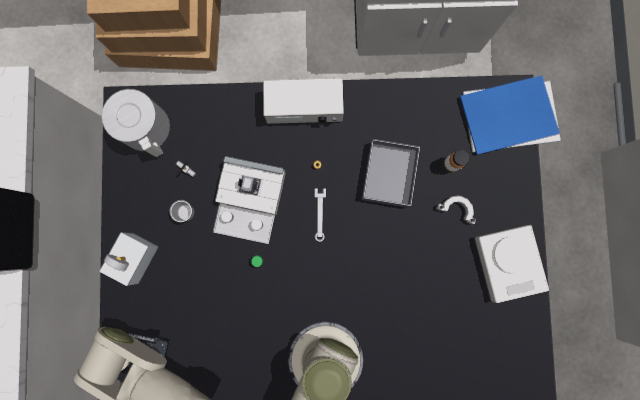

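View pics/scene0.png

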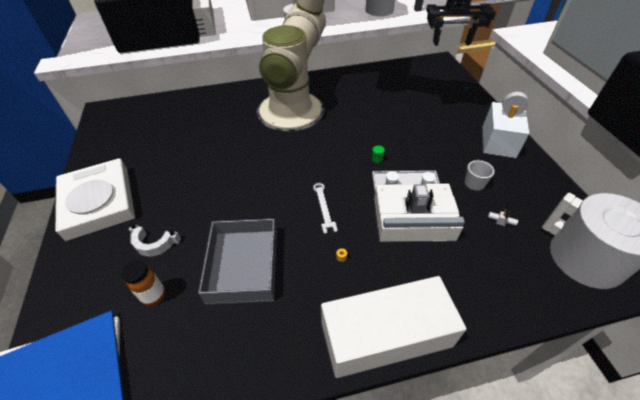

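Top view: station with the cassette near (249,186), pots near (226,217) and (256,225), green look-alike at (257,261), tote at (391,173), wrench at (320,215), fitting at (317,165). The scene view agrees. Next I'll measure these from depth.

```bash
python3 - <<'E'
from h import *
np.set_printoptions(precision=4,suppress=True)
f=np.load('pics/top0.png.npz');p,d=f['p'],f['d'];W=cloud('top',d)
def box(u0,u1,v0,v1,z0,z1):
    m=np.zeros(d.shape,bool); m[v0:v1,u0:u1]=1
    return m&(W[...,2]>z0)&(W[...,2]<z1)
def rect(m,name):
    P=W[m][:,:2]; r=cv2.minAreaRect((P*1000).astype(np.float32)); print(name,m.sum(),r, 'z',np.median(W[m][:,2]))
print('bench z',np.nanmedian(W[300:330,250:280,2]))
rect(box(205,295,150,212,.050,.070),'housing top')
rect(box(205,295,150,212,.075,.092),'hump')
rect(box(205,295,140,260,.050,.092),'housing all')
rect(box(205,295,195,260,.002,.02),'tray')
rect(box(205,295,150,212,.10,.13),'cassette top')
for n,b in(('potA',(210,240,200,232)),('potB',(243,270,210,242)),('green',(245,270,250,275))):
    m=box(*b,.035,.056); rect(m,n); v,u=np.nonzero(m); print(W[m].mean(0), 'centre px',u.mean(),v.mean(),'ray',ray('top',u.mean(),v.mean(),.046))
rect(box(355,425,135,215,.045,.065),'tote rim')
rect(box(355,425,135,215,-.005,.012),'tote floor')
rect(box(305,325,155,175,.012,.03),'fitting')
rect(box(305,335,180,250,.003,.03),'wrench')
im=cv2.cvtColor(p,cv2.COLOR_RGB2BGR)[140:270,190:320]
s=np.load('pics/scene0.png.npz')['p'][160:260,350:500]
cv2.imwrite('pics/crop.png',np.hstack([cv2.resize(im,(400,400),interpolation=2),cv2.resize(cv2.cvtColor(s,cv2.COLOR_RGB2BGR),(400,267),interpolation=2) if 0 else cv2.copyMakeBorder(cv2.resize(cv2.cvtColor(s,cv2.COLOR_RGB2BGR),(400,267),interpolation=2),0,133,0,0,0)]))
E
```

```text
bench z -0.0012680835281776437
housing top 2116 ((573.5232543945312, 231.50100708007812), (203.76625061035156, 147.46453857421875), 78.34881591796875) z 0.05881732306481213
hump 345 ((601.9192504882812, 224.2899169921875), (194.81321716308594, 97.96329498291016), 76.62251281738281) z 0.080615995355237
housing all 2538 ((549.1194458007812, 237.39553833007812), (201.12905883789062, 208.20545959472656), 76.70484924316406) z 0.05961525756643182
tray 1524 ((443.12835693359375, 241.19447326660156), (301.7176208496094, 215.87515258789062), 88.52507781982422) z 0.004489671314409249
cassette top 182 ((576.6627197265625, 230.04095458984375), (61.062835693359375, 46.100399017333984), 76.43608856201172) z 0.11352262328748663
potA 134 ((497.5980529785156, 298.2947692871094), (70.86524200439453, 66.62480163574219), 8.5078763961792) z 0.04625105655679407
[0.4904 0.3048 0.0466] centre px 228.01492537313433 212.34328358208955 ray [0.4905 0.3049 0.046 ]
potB 106 ((463.5918884277344, 203.58203125), (48.04447555541992, 64.64079284667969), 81.46940612792969) z 0.04589427308734306
[0.4549 0.2109 0.046 ] centre px 256.70754716981133 222.39622641509433 ray [0.4549 0.2109 0.046 ]
green 89 ((328.6953430175781, 212.44456481933594), (33.43587875366211, 32.62737274169922), 88.43914794921875) z 0.041180311284786164
[0.3285 0.2134 0.0414] centre px 256.64044943820227 261.1011235955056 ray [0.3286 0.2128 0.046 ]
tote rim 330 ((608.9501953125, -237.10838317871094), (160.7646484375, 201.48802185058594), 78.92378234863281) z 0.05332325839717966
tote floor 4574 ((610.2939453125, -239.5067596435547), (238.7281036376953, 274.1058044433594), 88.17346954345703) z 0.0016474400801079758
fitting 38 ((646.9985961914062, 14.750219345092773), (34.22047424316406, 25.78251838684082), 87.75468444824219) z 0.01932084887089336
wrench 492 ((479.26220703125, 3.8169479370117188), (98.34547424316406, 233.6645050048828), 88.51606750488281) z 0.005454668813563268
```

View pics/crop.png

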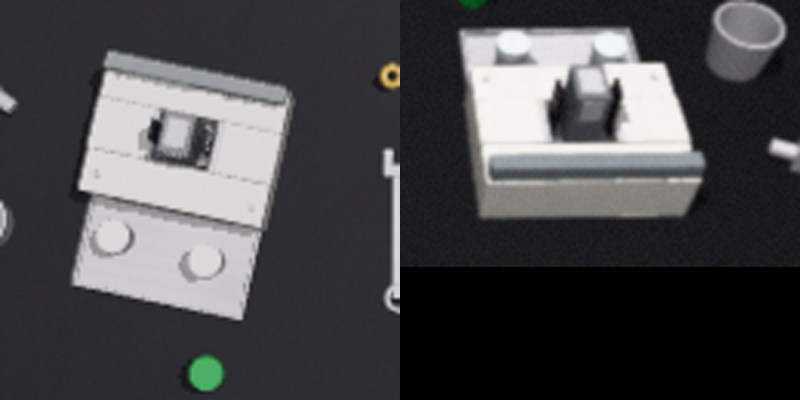

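The crop shows pot caps at about (226.4,217.0) and (256.3,224.8) in full-image pixels, and the cassette between its catches. I'll refine in the station frame, and plan the tote drop and path.

```bash
cat > meas.py <<'E'
from h import *
np.set_printoptions(precision=4,suppress=True)
for cam in('top','scene'):
    f=np.load(f'pics/{cam}0.png.npz');p,d=f['p'],f['d'];W=cloud(cam,d)
    X,Y,Z=W[...,0],W[...,1],W[...,2]
    near=(np.hypot(X-.575,Y-.23)<.13)
    def ext(m,yaw,n):
        P=W[m]; c,s=np.cos(yaw),np.sin(yaw); x=P[:,0]*c+P[:,1]*s; y=-P[:,0]*s+P[:,1]*c
        a,b=np.percentile(x,[1,99]),np.percentile(y,[1,99]); mx,my=a.mean(),b.mean()
        print(cam,n,m.sum(),'centre',[mx*c-my*s,mx*s+my*c],'size',np.ptp(a),np.ptp(b),'z',np.median(P[:,2]))
    m=near&(Z>.05)&(Z<.069); r=cv2.minAreaRect((W[m][:,:2]*1000).astype(np.float32)); print(r)
    # yaw from hump principal axis
    h=near&(Z>.074)&(Z<.09)&(np.hypot(X-.577,Y-.23)>.045)
    w,V=np.linalg.eigh(np.cov(W[h][:,:2].T)); a=V[:,1]; a=a*np.sign(a[1]); yaw=np.arctan2(a[1],a[0])-np.pi/2
    print(cam,'hump yaw deg',np.degrees(yaw))
    yaw=np.radians(-13.3)
    ext(near&(Z>.05)&(Z<.069),yaw,'housing');ext(h,yaw,'hump')
    ext(near&(Z>.10)&(Z<.13),yaw,'cas+catch');ext(near&(Z>.110)&(Z<.13),yaw,'cas top')
    for n,q in(('A',ray('top',226.4,217,.046)),('B',ray('top',256.3,224.8,.046))):
        m=(np.hypot(X-q[0],Y-q[1])<.028)&(Z>.040)&(Z<.051)
        print(n,'click',q[:2]); ext(m,yaw,n)
    m=(np.hypot(X-.609,Y+.237)<.15)&(Z>.047)&(Z<.062); print('tote',cam,cv2.minAreaRect((W[m][:,:2]*1000).astype(np.float32)))
E
python3 meas.py
```

```text
((552.7762451171875, 236.54141235351562), (201.16014099121094, 195.6935272216797), 76.77157592773438)
top hump yaw deg -13.335180464960489
top housing 2133 centre [np.float64(0.5678954040355262), np.float64(0.23227461343854985)] size 0.13162668287786594 0.19720073945980343 z 0.05880923616612699
top hump 333 centre [np.float64(0.6402795744518751), np.float64(0.2152779993561235)] size 0.019173066874929034 0.19087146292942736 z 0.0803941975824971
top cas+catch 182 centre [np.float64(0.5763161723655008), np.float64(0.23063472876961483)] size 0.04372577219979501 0.059081876135465616 z 0.11352262328748663
top cas top 130 centre [np.float64(0.5760998126246978), np.float64(0.22848282086729543)] size 0.04293017286835915 0.04856114258887839 z 0.11477498986703905
A click [0.4753 0.3104]
top A 79 centre [np.float64(0.47727316260866265), np.float64(0.3106688036730549)] size 0.030651533994502767 0.03473591040285451 z 0.0450282605161858
B click [0.447  0.2123]
top B 78 centre [np.float64(0.449251975022993), np.float64(0.21287481795028063)] size 0.03305078550226065 0.03309730840156405 z 0.0458053617
[... 653 characters left out ...]
13990132)] size 0.04582712376359499 0.05952046157364882 z 0.11286154005828064
scene cas top 193 centre [np.float64(0.5779714611921469), np.float64(0.2339637282038557)] size 0.04583840995043825 0.03184734020593799 z 0.11399322764011033
A click [0.4753 0.3104]
scene A 101 centre [np.float64(0.47921746294299516), np.float64(0.3150247961169552)] size 0.0342427921867941 0.03322148092402949 z 0.04389210445029679
B click [0.447  0.2123]
scene B 98 centre [np.float64(0.45090731433613096), np.float64(0.21521179032691906)] size 0.03320733024032024 0.033480732202124996 z 0.044323343413388616
tote scene ((608.1192626953125, -233.04246520996094), (160.2712860107422, 203.06613159179688), 78.7980728149414)
```

Both views agree within 2–4 mm, so I average them: pot_a (0.478,0.313), pot_b (0.450,0.214), cassette (0.577,0.232), station yaw −13.3°, tote (0.609,−0.235). The jaw axis is already along station y (76.4° against 76.7°), so no turns are needed. Next: move to above pot_a.

Call:
jog_arm(offset=[[20,-11,0],[55,-31,0],[92,-51,0],[130,-72,0],[168,-93,0],[206,-115,0],[245,-136,0],[280,-156,0]], dr=[[0,0,0],[0,0,0],[0,0,0],[0,0,0],[0,0,0],[0,0,0],[0,0,0],[0,0,0]], claw=[0,0,0,0,0,0,0,0])

```text
clock: 0.77
ee_pos: [0.3987, 0.3565, 0.2386]
eef_rot: [-1.57, 0.0, 1.333]
ft_force: [0.2, -0.1, 1.0]
grip_width: 1.0
```

Call:
jog_arm(offset=[[30,-16,0],[55,-30,-15],[74,-41,-40],[74,-41,-70],[74,-41,-100],[74,-41,-130],[74,-41,-140],[74,-41,-140]], dr=[[0,0,0],[0,0,0],[0,0,0],[0,0,0],[0,0,0],[0,0,0],[0,0,0],[0,0,0]], claw=[0,0,0,0,0,0,0,0])

```text
clock: 1.43
ee_pos: [0.4701, 0.3164, 0.0965]
eef_rot: [-1.567, 0.003, 1.333]
ft_force: [0.1, 0.1, 0.6]
grip_width: 0.997
```

Call:
jog_arm(offset=[[0,0,0],[0,0,0],[0,0,0]], dr=[[0,0,0],[0,0,0],[0,0,0]], claw=[0,0,0])

```text
clock: 1.68
ee_pos: [0.472, 0.3173, 0.1006]
eef_rot: [-1.573, -0.002, 1.333]
ft_force: [-0.7, -0.0, 0.2]
grip_width: 0.999
```

```bash
python3 - <<'E'
from h import *
p,d=shot('scene','s1.png'); q,_=shot('top','t1.png')
cv2.imwrite('pics/c1.png',cv2.cvtColor(np.hstack([cv2.resize(q[130:290,190:350],(400,400)),cv2.resize(p[100:260,340:500],(400,400))]),cv2.COLOR_RGB2BGR))
E
```

```text
(no output)
```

View pics/c1.png

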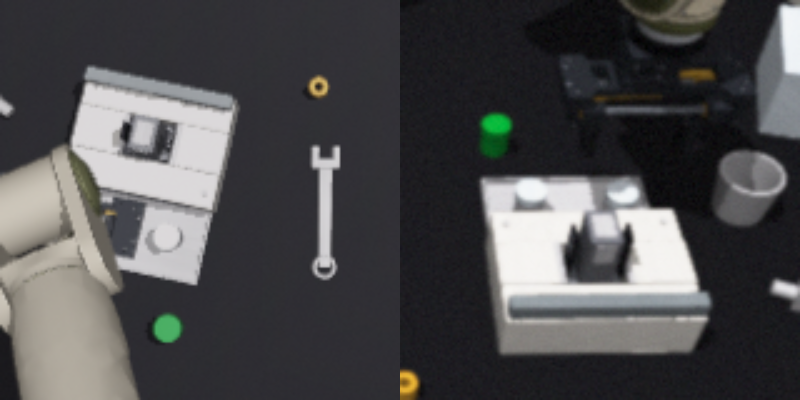

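The scene crop shows the fingers straddling pot_a's direction ahead of it, with nothing touched. The TCP is 6 mm short because of the step limit, so I'll correct that, descend and close.

Call:
jog_arm(offset=[[6,-4,-5],[6,-4,-25],[6,-4,-45],[6,-4,-65],[6,-4,-80],[6,-4,-89],[6,-4,-89],[6,-4,-89]], dr=[[0,0,0],[0,0,0],[0,0,0],[0,0,0],[0,0,0],[0,0,0],[0,0,0],[0,0,0]], claw=[0,0,0,0,0,0,0,0])

```text
clock: 2.45
ee_pos: [0.4776, 0.3128, 0.01]
eef_rot: [-1.571, -0.0, 1.333]
ft_force: [0.3, -0.3, 0.1]
grip_width: 0.999
```

Call:
jog_arm(offset=[[0,0,0],[0,0,0],[0,0,0],[0,0,0],[0,0,0],[0,0,0],[0,0,0],[0,0,0]], dr=[[0,0,0],[0,0,0],[0,0,0],[0,0,0],[0,0,0],[0,0,0],[0,0,0],[0,0,0]], claw=[0.3,0.5,1,1,1,1,1,1])

```text
clock: 3.12
ee_pos: [0.4772, 0.3128, 0.0097]
eef_rot: [-1.571, 0.0, 1.333]
ft_force: [0.8, 1.4, 0.7]
grip_width: 0.417
```

Opening 36.7 mm: pot_a is gripped. Lift and carry it to the tote, far half (0.653,−0.244).

Call:
jog_arm(offset=[[0,0,15],[0,0,45],[0,0,80],[0,0,115],[5,-16,145],[14,-45,160],[25,-78,165],[36,-113,165]], dr=[[0,0,0],[0,0,0],[0,0,0],[0,0,0],[0,0,0],[0,0,0],[0,0,0],[0,0,0]], claw=[1,1,1,1,1,1,1,1])

```text
clock: 3.78
ee_pos: [0.5138, 0.1991, 0.1764]
eef_rot: [-1.574, -0.001, 1.335]
ft_force: [0.3, -0.5, -1.0]
grip_width: 0.375
```

Call:
jog_arm(offset=[[11,-35,0],[22,-70,0],[33,-105,0],[44,-140,0],[55,-175,0],[66,-210,0],[77,-245,0],[88,-280,0]], dr=[[0,0,0],[0,0,0],[0,0,0],[0,0,0],[0,0,0],[0,0,0],[0,0,0],[0,0,0]], claw=[1,1,1,1,1,1,1,1])

```text
clock: 4.45
ee_pos: [0.6013, -0.082, 0.1745]
eef_rot: [-1.57, -0.0, 1.333]
ft_force: [0.2, 0.7, 0.1]
grip_width: 0.373
```

Call:
jog_arm(offset=[[11,-35,0],[22,-70,0],[33,-105,0],[43,-135,0],[51,-160,0],[51,-164,0],[51,-164,0],[51,-164,0]], dr=[[0,0,0],[0,0,0],[0,0,0],[0,0,0],[0,0,0],[0,0,0],[0,0,0],[0,0,0]], claw=[1,1,1,1,1,1,1,1])

```text
clock: 5.12
ee_pos: [0.652, -0.2434, 0.1743]
eef_rot: [-1.57, -0.001, 1.333]
ft_force: [0.0, -0.2, -0.8]
grip_width: 0.376
```

Call:
jog_arm(offset=[[0,0,-20],[0,0,-50],[0,0,-80],[0,0,-110],[0,0,-135],[0,0,-152],[0,0,-160],[0,0,-161]], dr=[[0,0,0],[0,0,0],[0,0,0],[0,0,0],[0,0,0],[0,0,0],[0,0,0],[0,0,0]], claw=[1,1,1,1,1,1,1,1])

```text
clock: 5.78
ee_pos: [0.6521, -0.2423, 0.0133]
eef_rot: [-1.569, -0.001, 1.335]
ft_force: [0.5, 0.1, -0.2]
grip_width: 0.371
```

Call:
jog_arm(offset=[[0,0,0],[0,0,0],[0,0,0],[0,0,0],[0,0,0],[0,0,0]], dr=[[0,0,0],[0,0,0],[0,0,0],[0,0,0],[0,0,0],[0,0,0]], claw=[1,0.5,0.4,0.3,0.3,0.3])

```text
clock: 6.28
ee_pos: [0.6523, -0.2442, 0.014]
eef_rot: [-1.571, 0.0, 1.333]
ft_force: [0.1, 1.0, -0.7]
grip_width: 0.694
```

Call:
jog_arm(offset=[[0,0,10],[0,0,35],[0,0,70],[0,0,105],[0,0,140],[0,0,160],[0,0,161],[0,0,161]], dr=[[0,0,0],[0,0,0],[0,0,0],[0,0,0],[0,0,0],[0,0,0],[0,0,0],[0,0,0]], claw=[0.3,0.3,0.3,0.3,0,0,0,0])

```text
clock: 6.95
ee_pos: [0.6525, -0.2443, 0.1761]
eef_rot: [-1.573, 0.001, 1.333]
ft_force: [0.6, -0.0, -0.1]
grip_width: 0.98
```

Now pot_b at (0.450, 0.214).

Call:
jog_arm(offset=[[-8,18,0],[-22,50,0],[-36,82,0],[-51,115,0],[-66,149,0],[-81,183,0],[-96,217,0],[-111,251,0]], dr=[[0,0,0],[0,0,0],[0,0,0],[0,0,0],[0,0,0],[0,0,0],[0,0,0],[0,0,0]], claw=[0,0,0,0,0,0,0,0])

```text
clock: 7.62
ee_pos: [0.5394, 0.0085, 0.1731]
eef_rot: [-1.568, 0.0, 1.333]
ft_force: [0.7, 0.1, -0.6]
grip_width: 1.003
```

Call:
jog_arm(offset=[[-15,34,0],[-30,68,0],[-45,102,0],[-60,136,0],[-75,170,0],[-86,195,0],[-91,207,0],[-91,207,0]], dr=[[0,0,0],[0,0,0],[0,0,0],[0,0,0],[0,0,0],[0,0,0],[0,0,0],[0,0,0]], claw=[0,0,0,0,0,0,0,0])

```text
clock: 8.28
ee_pos: [0.4483, 0.2158, 0.1734]
eef_rot: [-1.568, 0.001, 1.336]
ft_force: [0.2, 0.0, -0.2]
grip_width: 0.998
```

```bash
python3 - <<'E'
from h import *
print(robot.read_state()['ee_pos'])
for cam in('top','scene'):
    p,d=shot(cam,cam+'2.png');W=cloud(cam,d);X,Y,Z=W[...,0],W[...,1],W[...,2]
    for n,x,y,z0,z1 in(('A tote',.652,-.244,.035,.06),('B',.450,.214,.04,.052)):
        m=(np.hypot(X-x,Y-y)<.03)&(Z>z0)&(Z<z1); P=W[m]; print(cam,n,m.sum(),(np.percentile(P,2,axis=0)+np.percentile(P,98,axis=0))/2 if m.sum() else '')
E
```

```text
[0.44830003 0.21575465 0.17337452]
top A tote 93 [ 0.6529212  -0.24583097  0.04403265]
top B 0 
scene A tote 194 [ 0.65433215 -0.24291529  0.04135677]
scene B 100 [0.45093065 0.21558289 0.04325115]
```

pot_a stands in the tote at the planned spot. pot_b hasn't moved. Descend and grip.

Call:
jog_arm(offset=[[2,-2,-20],[2,-2,-50],[2,-2,-80],[2,-2,-110],[2,-2,-135],[2,-2,-152],[2,-2,-162],[2,-2,-163]], dr=[[0,0,0],[0,0,0],[0,0,0],[0,0,0],[0,0,0],[0,0,0],[0,0,0],[0,0,0]], claw=[0,0,0,0,0,0,0,0])

```text
clock: 9.05
ee_pos: [0.4516, 0.2107, 0.0099]
eef_rot: [-1.568, 0.002, 1.332]
ft_force: [0.2, 0.2, -0.5]
grip_width: 1.004
```

Call:
jog_arm(offset=[[0,0,0],[0,0,0],[0,0,0],[0,0,0],[0,0,0],[0,0,0],[0,0,0],[0,0,0]], dr=[[0,0,0],[0,0,0],[0,0,0],[0,0,0],[0,0,0],[0,0,0],[0,0,0],[0,0,0]], claw=[0,0.5,1,1,1,1,1,1])

```text
clock: 9.72
ee_pos: [0.4523, 0.2119, 0.0118]
eef_rot: [-1.571, -0.0, 1.333]
ft_force: [0.6, -0.1, 0.2]
grip_width: 0.495
```

Call:
jog_arm(offset=[[0,0,0],[0,0,15],[0,0,45],[0,0,80],[0,0,115],[0,0,145],[0,0,160],[0,0,165]], dr=[[0,0,0],[0,0,0],[0,0,0],[0,0,0],[0,0,0],[0,0,0],[0,0,0],[0,0,0]], claw=[1,1,1,1,1,1,1,1])

```text
clock: 10.38
ee_pos: [0.4531, 0.2121, 0.1793]
eef_rot: [-1.575, -0.002, 1.333]
ft_force: [-0.1, -1.2, -0.9]
grip_width: 0.376
```

pot_b is gripped (33 mm). Carry it to the tote's near half (0.565,−0.226).

Call:
jog_arm(offset=[[5,-20,0],[13,-52,0],[22,-86,0],[31,-121,0],[40,-156,0],[49,-192,0],[58,-228,0],[67,-263,0]], dr=[[0,0,0],[0,0,0],[0,0,0],[0,0,0],[0,0,0],[0,0,0],[0,0,0],[0,0,0]], claw=[1,1,1,1,1,1,1,1])

```text
clock: 11.05
ee_pos: [0.5188, -0.0529, 0.1754]
eef_rot: [-1.569, -0.0, 1.333]
ft_force: [-0.1, 1.0, -1.4]
grip_width: 0.374
```

Call:
jog_arm(offset=[[9,-35,0],[18,-70,0],[27,-105,0],[36,-140,0],[43,-165,0],[45,-175,0],[45,-175,0],[45,-175,0]], dr=[[0,0,0],[0,0,0],[0,0,0],[0,0,0],[0,0,0],[0,0,0],[0,0,0],[0,0,0]], claw=[1,1,1,1,1,1,1,1])

```text
clock: 11.72
ee_pos: [0.5638, -0.2252, 0.1756]
eef_rot: [-1.569, -0.001, 1.333]
ft_force: [-0.5, 0.2, -1.7]
grip_width: 0.373
```

```bash
python3 - <<'E'
from h import *
s=robot.read_state();print(s['ee_pos'],s['grip_width'])
p,d=shot('scene','s3.png');W=cloud('scene',d);c=s['ee_pos']
m=(np.hypot(W[...,0]-c[0],W[...,1]-c[1])<.022)&(W[...,2]>.1)
print('lowest z near pot',np.nanpercentile(W[m][:,2],[0,1,5,20,50]))
cv2.imwrite('pics/c3.png',cv2.cvtColor(cv2.resize(p[130:310,150:350],(600,540)),cv2.COLOR_RGB2BGR))
E
```

```text
[ 0.56380459 -0.22522877  0.17563268] 0.3727024198846
lowest z near pot [0.1649466  0.1679309  0.17667931 0.2025967  0.28614886]
```

View pics/c3.png

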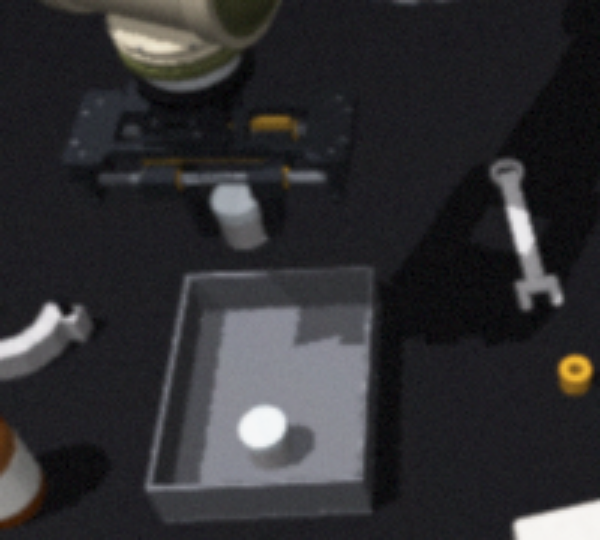

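The view shows pot_a standing in the tote at crop (265,435) and pot_b held upright at crop (240,215). Its underside is about 9 mm below the TCP, so I release at TCP z ≈ 17 mm.

Call:
jog_arm(offset=[[0,0,-20],[0,0,-50],[0,0,-80],[0,0,-110],[0,0,-135],[0,0,-150],[0,0,-158],[0,0,-158]], dr=[[0,0,0],[0,0,0],[0,0,0],[0,0,0],[0,0,0],[0,0,0],[0,0,0],[0,0,0]], claw=[1,1,1,1,1,1,1,1])

```text
clock: 12.43
ee_pos: [0.5636, -0.2244, 0.0175]
eef_rot: [-1.568, -0.001, 1.334]
ft_force: [0.1, -0.2, -0.9]
grip_width: 0.377
```

Call:
jog_arm(offset=[[0,0,0],[0,0,0],[0,0,0],[0,0,0],[0,0,0],[0,0,0]], dr=[[0,0,0],[0,0,0],[0,0,0],[0,0,0],[0,0,0],[0,0,0]], claw=[1,0.5,0.4,0.3,0.3,0.3])

```text
clock: 12.93
ee_pos: [0.5644, -0.2263, 0.0192]
eef_rot: [-1.572, 0.0, 1.333]
ft_force: [-0.8, 0.4, 0.0]
grip_width: 0.696
```

Call:
jog_arm(offset=[[0,0,10],[0,0,35],[0,0,70],[0,0,105],[0,0,140],[0,0,165],[0,0,175],[0,0,175]], dr=[[0,0,0],[0,0,0],[0,0,0],[0,0,0],[0,0,0],[0,0,0],[0,0,0],[0,0,0]], claw=[0.3,0.3,0.3,0.3,0,0,0,0])

```text
clock: 13.6
ee_pos: [0.5649, -0.2265, 0.1964]
eef_rot: [-1.575, 0.001, 1.333]
ft_force: [0.4, 0.2, 0.7]
grip_width: 0.98
```

```bash
python3 - <<'E'
from h import *
print(robot.read_state()['ee_pos'])
p,d=shot('scene','s4.png'); W=cloud('scene',d);X,Y,Z=W[...,0],W[...,1],W[...,2]
for n,x,y in(('A',.653,-.244),('B',.564,-.225)):
    m=(np.hypot(X-x,Y-y)<.03)&(Z>.033)&(Z<.06); P=W[m]; print(n,m.sum(),(np.percentile(P,2,axis=0)+np.percentile(P,98,axis=0))/2 if m.sum() else '')
E
```

```text
[ 0.56490579 -0.22649011  0.19635601]
A 197 [ 0.65390216 -0.24289036  0.04134013]
B 169 [ 0.56225495 -0.22349988  0.04100022]
```

Both pots stand in the tote. Now to above the cassette (0.577,0.232).

Call:
jog_arm(offset=[[1,20,0],[2,55,0],[3,92,0],[4,130,0],[5,168,0],[6,207,0],[7,246,0],[8,284,0]], dr=[[0,0,0],[0,0,0],[0,0,0],[0,0,0],[0,0,0],[0,0,0],[0,0,0],[0,0,0]], claw=[0,0,0,0,0,0,0,0])

```text
clock: 14.32
ee_pos: [0.5711, 0.0599, 0.1913]
eef_rot: [-1.567, 0.001, 1.333]
ft_force: [1.5, 0.5, 0.3]
grip_width: 1.0
```

Call:
jog_arm(offset=[[1,38,0],[2,75,0],[3,112,0],[4,145,0],[4,167,0],[4,174,0],[4,174,0],[4,174,0]], dr=[[0,0,0],[0,0,0],[0,0,0],[0,0,0],[0,0,0],[0,0,0],[0,0,0],[0,0,0]], claw=[0,0,0,0,0,0,0,0])

```text
clock: 14.98
ee_pos: [0.5759, 0.2311, 0.1923]
eef_rot: [-1.569, 0.001, 1.333]
ft_force: [0.2, -1.3, -0.3]
grip_width: 0.999
```

```bash
python3 - <<'E'
from h import *
s=robot.read_state();print(s['ee_pos'],s['eef_rot'])
p,d=shot('scene','s5.png');W=cloud('scene',d);X,Y,Z=W[...,0],W[...,1],W[...,2]
yaw=np.radians(-13.3);c,sn=np.cos(yaw),np.sin(yaw)
def ext(m,n):
    P=W[m];x=P[:,0]*c+P[:,1]*sn;y=-P[:,0]*sn+P[:,1]*c
    a,b=np.percentile(x,[1,99]),np.percentile(y,[1,99]);print(n,m.sum(),a.mean()*c-b.mean()*sn,a.mean()*sn+b.mean()*c,np.ptp(a),np.ptp(b))
near=np.hypot(X-.577,Y-.232)<.09
ext(near&(Z>.10)&(Z<.13),'cassette'); ext(near&(Z>.19)&(Z<.22),'fingers')
cv2.imwrite('pics/c5.png',cv2.cvtColor(cv2.resize(p[90:260,330:500],(600,600)),cv2.COLOR_RGB2BGR))
E
```

```text
[0.575928   0.23107379 0.19228673] [-1.56877169e+00  1.34957397e-03  1.33290351e+00]
cassette 292 0.5783587929717366 0.23382507347066406 0.04623559217705259 0.0592890206761682
fingers 159 0.5767041978736227 0.23063402946475603 0.019666485384872645 0.11753266171163462
```

View pics/c5.png

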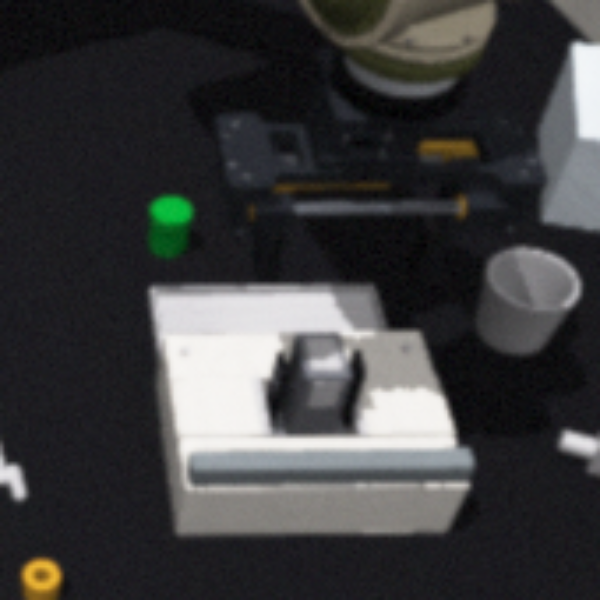

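The scene view shows the emptied tray and the gripper lined up above the cassette at crop (320,385), with the catches on either side. I'll shift 1 mm and descend to TCP z ≈ 73 mm.

Call:
jog_arm(offset=[[1,1,-10],[1,1,-30],[1,1,-50],[1,1,-70],[1,1,-90],[1,1,-105],[1,1,-115],[1,1,-120]], dr=[[0,0,0],[0,0,0],[0,0,0],[0,0,0],[0,0,0],[0,0,0],[0,0,0],[0,0,0]], claw=[0,0,0,0,0,0,0,0])

```text
clock: 15.7
ee_pos: [0.5768, 0.2319, 0.0719]
eef_rot: [-1.569, 0.001, 1.332]
ft_force: [-0.1, -0.6, 0.0]
grip_width: 1.002
```

Call:
jog_arm(offset=[[0,0,0],[0,0,0],[0,0,0],[0,0,0]], dr=[[0,0,0],[0,0,0],[0,0,0],[0,0,0]], claw=[0,0.1,0.2,0.25])

```text
clock: 16.03
ee_pos: [0.5777, 0.2329, 0.0746]
eef_rot: [-1.572, -0.001, 1.333]
ft_force: [1.0, 0.3, -0.3]
grip_width: 0.794
```

Close fully and let it settle.

Call:
jog_arm(offset=[[0,0,-1],[0,0,-1],[0,0,-1],[0,0,-1],[0,0,-1],[0,0,-1],[0,0,-1],[0,0,-1]], dr=[[0,0,0],[0,0,0],[0,0,0],[0,0,0],[0,0,0],[0,0,0],[0,0,0],[0,0,0]], claw=[0.4,0.6,1,1,1,1,1,1])

```text
clock: 16.7
ee_pos: [0.5776, 0.2331, 0.0736]
eef_rot: [-1.572, -0.001, 1.333]
ft_force: [-0.3, 1.3, 6.0]
grip_width: 0.47
```

Call:
jog_arm(offset=[[0,0,0],[0,0,0],[0,0,0],[0,0,0]], dr=[[0,0,0],[0,0,0],[0,0,0],[0,0,0]], claw=[1,1,1,1])

```text
clock: 17.03
ee_pos: [0.5776, 0.2331, 0.0735]
eef_rot: [-1.572, -0.001, 1.333]
ft_force: [-0.5, 1.1, 5.4]
grip_width: 0.469
```

The opening is about 41 mm, so the catches are at their stops. Lift slowly first and watch the force.

Call:
jog_arm(offset=[[0,0,1],[0,0,3],[0,0,5],[0,0,7],[0,0,9],[0,0,10]], dr=[[0,0,0],[0,0,0],[0,0,0],[0,0,0],[0,0,0],[0,0,0]], claw=[1,1,1,1,1,1])

```text
clock: 17.53
ee_pos: [0.5773, 0.2328, 0.0829]
eef_rot: [-1.571, 0.0, 1.333]
ft_force: [0.4, 0.2, -3.6]
grip_width: 0.466
```

```bash
python3 - <<'E'
from h import *
s=robot.read_state();print(s['ee_pos'],s['ft_force'],s['wrist_torque'],s['grip_width'])
p,d=shot('scene','s6.png');W=cloud('scene',d);X,Y,Z=W[...,0],W[...,1],W[...,2]
cv2.imwrite('pics/c6.png',cv2.cvtColor(cv2.resize(p[90:260,350:500],(600,680))[:600],cv2.COLOR_RGB2BGR))
E
```

```text
[0.5772758  0.23284074 0.08292604] [ 0.35010924  0.24435326 -3.58833692] [-0.00830127  0.01706288  0.01091068] 0.4656146879861931
```

View pics/c6.png

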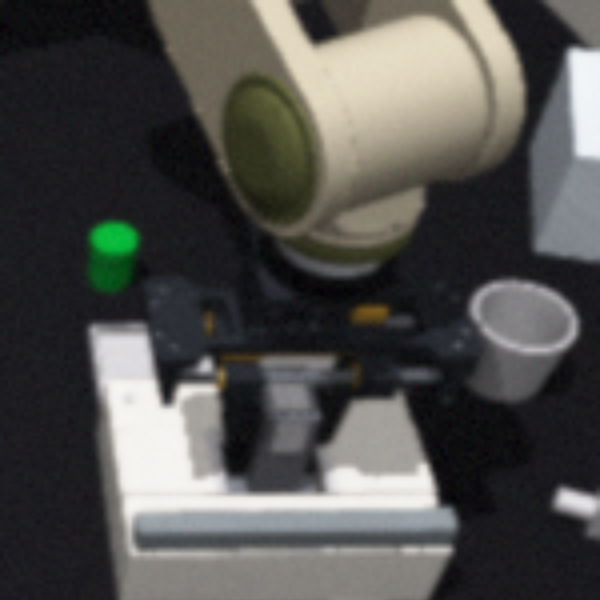

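The wrist carries only about 3.6 N downward (roughly the cassette's weight) after 10 mm, which is past the 5 mm hook clearance, so it isn't snagged. Crop (290,420) shows the cassette between both fingers. Pull straight up.

Call:
jog_arm(offset=[[0,0,5],[0,0,13],[0,0,21],[0,0,29],[0,0,37],[0,0,45],[0,0,53],[0,0,60]], dr=[[0,0,0],[0,0,0],[0,0,0],[0,0,0],[0,0,0],[0,0,0],[0,0,0],[0,0,0]], claw=[1,1,1,1,1,1,1,1])

```text
clock: 18.25
ee_pos: [0.5773, 0.2329, 0.1438]
eef_rot: [-1.571, -0.0, 1.333]
ft_force: [0.3, 0.2, -2.9]
grip_width: 0.466
```

Call:
jog_arm(offset=[[0,0,8],[0,0,17],[0,0,26],[0,0,35],[0,0,43],[0,0,50],[0,0,54],[0,0,55]], dr=[[0,0,0],[0,0,0],[0,0,0],[0,0,0],[0,0,0],[0,0,0],[0,0,0],[0,0,0]], claw=[1,1,1,1,1,1,1,1])

```text
clock: 18.92
ee_pos: [0.5775, 0.2329, 0.1986]
eef_rot: [-1.572, -0.0, 1.333]
ft_force: [0.2, -0.5, -3.0]
grip_width: 0.47
```

Call:
jog_arm(offset=[[0,0,0],[0,0,0],[0,0,0],[0,0,0],[0,0,0],[0,0,0]], dr=[[0,0,0],[0,0,0],[0,0,0],[0,0,0],[0,0,0],[0,0,0]], claw=[1,1,1,1,1,1])

```text
clock: 19.42
ee_pos: [0.5772, 0.2329, 0.1976]
eef_rot: [-1.571, 0.0, 1.333]
ft_force: [-0.7, 0.2, -3.1]
grip_width: 0.466
```

```bash
python3 - <<'E'
from h import *
np.set_printoptions(precision=4,suppress=True)
s=robot.read_state();print(s['ee_pos'],s['ft_force'],s['grip_width'],s['dq'])
p,d=shot('scene','s7.png');W=cloud('scene',d);X,Y,Z=W[...,0],W[...,1],W[...,2]
m=(np.hypot(X-.5776,Y-.233)<.045)&(Z>.075); print('lowest held z',np.percentile(W[m][:,2],[0,.5,1,2,5]), 'housing',np.median(Z[(np.hypot(X-.5776,Y-.233)<.09)&(Z>.05)&(Z<.07)]))
for n,x,y in(('A',.653,-.244),('B',.564,-.225)):
    m=(np.hypot(X-x,Y-y)<.03)&(Z>.033)&(Z<.06); P=W[m]; print(n,m.sum(),(np.percentile(P,2,axis=0)+np.percentile(P,98,axis=0))/2)
cv2.imwrite('pics/c7.png',cv2.cvtColor(cv2.resize(p[40:320,120:520],(800,560)),cv2.COLOR_RGB2BGR))
E
```

```text
[0.5772 0.2329 0.1976] [-0.666   0.2145 -3.1061] 0.4656868934088936 [ 0.0001 -0.0012 -0.0017 -0.0005 -0.     -0.0006]
lowest held z [0.1395 0.1431 0.1461 0.1518 0.1645] housing 0.0583330575919766
A 197 [ 0.6544 -0.2429  0.0408]
B 167 [ 0.5622 -0.2235  0.0405]
```

View pics/c7.png

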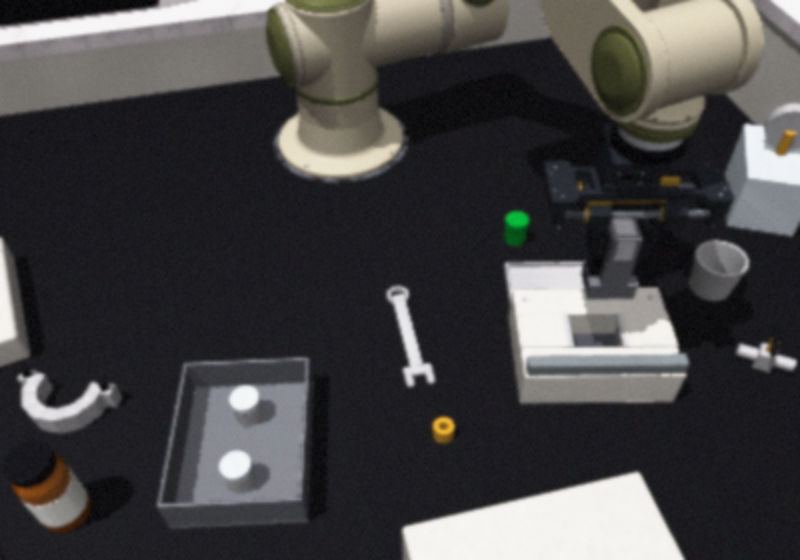

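The view shows the cassette upright in the gripper at (615,260), its foot clear of the now-empty well at (595,330). Both pots stand in the tote at (245,405) and (237,468), and the bystanders are in place. Handing in.

```bash
python3 -c "
from plant import ticket
print(ticket.close_job())"
```

```text
the job is handed in; nothing more can be done
None
```

I put both sample pots upright in the tote, then pinched the cassette's two catches and pulled it straight up out of its well. I handed the job in at about 19.5 s of the 67 s, with the cassette still held; no verdict was reported.

Last checks:
- **Cassette:** it is upright and still, its foot about 80 mm above the housing. The wrist carries a steady 3 N or so, about the cassette's weight.
- **Pots:** they stand at about (0.654, −0.243) and (0.562, −0.223), well inside the tote walls.
- **Bystanders:** those in the last picture, and the green look-alike, looked undisturbed. I judged this by eye and did not measure it.
- **Grip opening:** one reading disagreed. It was about 41 mm, against the stated 44 mm for fully pinched catches. The catch travel can't be read directly, but the cassette came past its hooks without snagging, so I take both catches as fully pinched.
- **Camera disagreement:** the two cameras differed by 2–4 mm on positions, so I averaged them.

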